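Unlock the red pastry carrier's two-stage catch

ROBOT

A 6-joint arm with a two-finger parallel gripper is mounted at the origin on the work surface. World frame = base frame: x ahead of the robot, y to its left, z up, the work surface at z = 0. Lengths are in m, angles in degrees, forces in N, time in s.
With the tool pointing down it reaches from about 0.25 to 0.725 m from the base axis. Payload 9.7 kg.
Tool frame: the origin (TCP) lies on the front face of the gripper's body, between the roots of the fingers; the fingertips stand bot.nose_length ahead of it and the grasp point (between the pads) lies 54 mm ahead of it (bot.nose_length is the distance from the TCP to the fingertips, in m); y points along the fingers, x is the direction in which the jaws open and shut, and the axes are right-handed (so a half turn about y gives the same grasp; the last joint's range is limited). The gripper opens to 85 mm and grips with 20 to 120 N. Pads are 22 mm wide; open, the fingers measure 114 mm over their backs; the gripper's body (76 mm by 85 mm) begins 54 mm behind the grasp point. The pads swing forward as they close: fully open they stand 13 mm farther back than shut.
Start: joints at [72.536, 4.979, 10.078, 95.1, 0, 90], TCP at [0.165, 0.525, 0.304] pointing down, gripper open.
Joint ranges: [-179.16, 179.16], [-48.56, 103.87], [-65.8, 70.77], [-126.05, 130.52], [-82.76, 87.17], [-180, 180]. Speed limits (degrees/s): [127.2, 127.2, 147.25, 180, 180, 180].

INTERFACE

Orientations are given as [roll, pitch, yaw] about the fixed x, y, z axes, in that order (R = Rz(yaw) Ry(pitch) Rx(roll)).
In Python, from workcell import bot gives the robot as it stands. The module is installed in compiled form; this text tells all that it offers.
- The arm moves only by the shell command python3 -m crank 'ROWS' [FORCE]. ROWS is JSON, a list of rows, each an object with "travel": the shift along the tool's x, y, z each as a share of 0.15 m, from -1 to 1, a list of three; "rot": the turn, a rotation vector about the tool's x, y, z each as a share of 90 degrees, from -1 to 1, a list of three; "claw": the opening, from -1 (shut) to 1 (fully open). In form: [{"travel": [tx, ty, tz], "rot": [rx, ry, rz], "claw": claw}, ...]. A call has 1 to 20 rows; each row is the pose to reach, as a shift and turn from the pose measured when the call began, along the tool's axes at that moment; what a row does not reach only later rows make up. A row lasts 1/10 s, in which the tool goes at most 50 mm and 8.59 degrees, less where a joint would pass 70% of its speed; a pose out of reach is approached as far as the arm can. A call with a number of a shift or a turn outside -1 to 1 is refused whole. A call with a gripper value outside its range is refused whole. The fingers move at their own pace and stop on an object; FORCE is the grip in N (left out, the last holds). Time passes only in rows, so rows that repeat a pose let the fingers close. It gives the time, the measured TCP pose, the force and the opening at its end, in the units of the state.
- bot.get_obs(): the state, without advancing time (a new reading comes with each control period).
- bot.camera(name): name is "side" or "top" or "wrist"; returns the picture (400x640x3 uint8, blue, green, red); there is no depth.
- bot.get_calibration(name): a dict with "vfov" (degrees; the focal length in pixels is half the picture's height over the tangent of half this angle, whatever the lens; pixels are square), "cx", "cy" (the principal point, pixels), "k1" (the pictures are not rectified: a ray, as slopes to the right and down, at radius r is drawn at 1 + k1 r^2 times it, then the intrinsics apply), "camera_from_world" (4x4, takes a point from world to camera coordinates); the wrist camera has in their place "T_tool_cam" (4x4, takes a point from camera to tool coordinates, whose origin is the TCP and whose axes are the tool frame's). Camera axes: x right, y down, z forward; pixel columns grow to the right and rows downward; lengths in m; the calibration is good to about 2 mm. A picture is of the moment at which its call begins: read the wrist's pose just before it. get_calibration takes no time and is no camera call.
- bot.job_done(): hands the job in, once; it reports no verdict.
The state is a dict: "time": time; "q": joint angles; "qd": joint speeds; "joint_efforts": joint torques, N m; "ee_pos": TCP position; "tcp_rot": TCP orientation; "wrist_force": force on the tool from outside, world axes, zero at the start; "torque": the same for the moment, N m; "opening": finger opening in m.
Only numpy, scipy, OpenCV 4.12 (cv2) and the standard library are available. Lean on these libraries where they do the work, as an engineer would, in place of code of your own. Each camera call takes 0.05 s, during which the arm holds its last target. There are 200 camera calls.

TASK

Unlock the pastry carrier with the red lid: slide its yellow safety tab all the way off the steel latch, then swing the latch up until it stands upright and leave it there. Leave the carrier with the green lid alone.

Things in the scene. Friction and masses are not known exactly. Their poses are not given: they have to be found in the camera images.
- carrier_red: Pastry carrier to unlock: white box, red lid, fixed; 240 (x) x 220 (y) x 115 mm high. Origin: centre of underside; z up; x from the latch's grip end to its hinge, roughly away from the robot (turned up to 0.4 rad). On the lid: a steel latch lever along x and, crossing over it, a yellow safety tab. Offsets below are in mm in this frame.
- safety_tab (a joint): Yellow tab of the red carrier, m. Near 0 (0 to 0.006 at start): its flat tongue (22 wide, top z=141.5) blocks the lever. Slides along carrier +y to a stop at 0.036 (lever free from 0.022); takes 2 N, stays where left. Upright knob to pinch or push: 16 (x) x 14 (y), z 141.5 to 173.5, centre x=20, y=30 + slide.
- main_latch (a joint): Red carrier's lever (14 wide), rad. 0 shut, grip end swings up and over to +x, 1.57 upright, stop 1.7. Hinge line parallel to y at x=60, z=129. Grip: black round cross-bar along y, 22 dia, 26 long, flat ends facing +-y; when shut its centre is x=-35, y=-25, z=151 (36 above lid; 95 before, 22 above the hinge). Takes 1 to 2 N, stays where left.
- carrier_green: The other pastry carrier, to be left alone: same size, form, frame and catch, but a green lid. Either may stand on the left or the right. Origin at the centre of its underside.

How it is judged (in metres and radians):
On the way, in this order (a step that is already met when the one before it is completed fails the run):
1. the red carrier's safety tab is slid clear (joint above 0.024) while the latch is still shut (below 0.15 rad) (value of joint safety_tab above 0.024 m and value of joint main_latch below 0.15 rad), for 0.1 s.
2. the latch is swung up past 1.1 rad (value of joint main_latch above 1.1 rad), for 0.1 s.
At the end, for the whole second after the job is handed in: The red carrier's safety tab is clear of the latch (joint above 0.024 of 0.036 m) and its latch stands up, above 1.1 rad (63 degrees), at rest (value of joint safety_tab above 0.024 m and value of joint main_latch above 1.1 rad and velocity of joint main_latch between -0.1 and 0.1 rad/s); the robot touches nothing.
It fails at once if the robot presses on the green-lidded carrier or its catch with more than 2 N (contact force between carrier_green and the fingers above 2 N or contact force between carrier_green and the arm above 2 N).
It also fails if it takes over 45 s, if anything falls off the work surface, if the arm or the gripper's body presses on something with over 40 N, if the wrist force passes 120 N, or if a joint passes its speed limit or range.

## Working session

There is one attempt and no reset: what is moved stays moved. The work goes in short steps, Python scripts to look and compute and a shell command to move; the robot and the scene stay as the last step left them, time stands still between calls to the robot, and variables do not carry over. Pictures are saved under pics/ and viewed, on a budget of 10 in all, crops included, one or two more only if the job needs it, and the job is handed in when it is done.

```bash
mkdir -p pics; cat > h.py <<'E'
import numpy as np, cv2
from workcell import bot
from scipy.spatial.transform import Rotation as R
def K(c): 
    f=200/np.tan(np.radians(c["vfov"])/2); return np.array([[f,0,c["cx"]],[0,f,c["cy"]],[0,0,1.]]),np.array([c["k1"],0,0,0,0.])
def T_tool():
    o=bot.get_obs(); T=np.eye(4); T[:3,:3]=R.from_euler('xyz',o["tcp_rot"],degrees=True).as_matrix(); T[:3,3]=o["ee_pos"]; return T
def cam_pose(n,T=None):
    c=bot.get_calibration(n)
    return T@np.array(c["T_tool_cam"]) if n=="wrist" else np.linalg.inv(np.array(c["camera_from_world"]))
def ray(n,uv,T=None):
    k,d=K(bot.get_calibration(n)); p=cv2.undistortPoints(np.array(uv,float).reshape(-1,1,2),k,d).reshape(-1,2)
    W=cam_pose(n,T); return W[:3,3],np.c_[p,np.ones(len(p))]@W[:3,:3].T
def onz(n,uv,z,T=None):
    o,d=ray(n,uv,T); return o+d*((z-o[2])/d[:,2])[:,None]
def proj(n,P,T=None):
    c=bot.get_calibration(n);k,d=K(c); W=np.linalg.inv(cam_pose(n,T)); P=np.atleast_2d(P)@W[:3,:3].T+W[:3,3]
    return cv2.projectPoints(P,np.zeros(3),np.zeros(3),k,d)[0].reshape(-1,2)
E
python3 - <<'E'
from h import *
o=bot.get_obs(); print(o, bot.nose_length)
for n in("top","side"):
    print(n,cam_pose(n).round(3).tolist())
a=bot.camera("top");b=bot.camera("side");cv2.imwrite("pics/top.png",a);cv2.imwrite("pics/side.png",b)
cv2.imwrite("pics/both.png",cv2.resize(np.vstack([a,b]),(480,600)))
E
```

```text
{'time': 0.0, 'q': array([ 7.25373636e+01,  5.01083894e+00,  1.00335748e+01,  9.50985676e+01,
       -1.38643844e-03,  8.99995901e+01]), 'qd': array([ 0.05190419,  0.02486198, -0.00360837, -0.01285192,  0.05327453,
       -0.01238056]), 'joint_efforts': array([-1.49419238e-04, -5.20390928e+01,  4.64798641e+01,  1.64635474e-02,
       -1.45087442e-04,  6.87947107e-06]), 'ee_pos': array([0.16501151, 0.52452502, 0.30317763]), 'tcp_rot': array([-9.00013859e+01,  7.58317343e-02,  7.25377735e+01]), 'wrist_force': array([0.8143902 , 1.02264994, 0.20039981]), 'torque': array([ 0.01308951, -0.04047302,  0.03752197]), 'opening': 0.08563106470554037} 0.0726
top [[-0.013, -0.994, 0.109, 0.49], [-0.999, 0.009, -0.034, 0.017], [0.033, -0.11, -0.993, 0.852], [0.0, 0.0, 0.0, 1.0]]
side [[0.794, 0.479, -0.374, 0.946], [0.607, -0.643, 0.467, -0.472], [-0.017, -0.598, -0.801, 0.908], [0.0, 0.0, 0.0, 1.0]]
```

View pics/top.png

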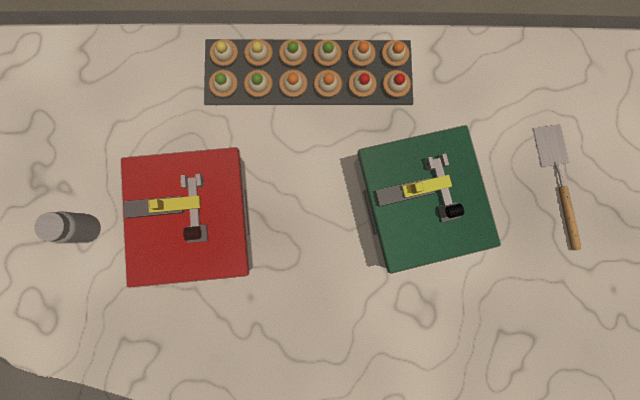

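View pics/side.png

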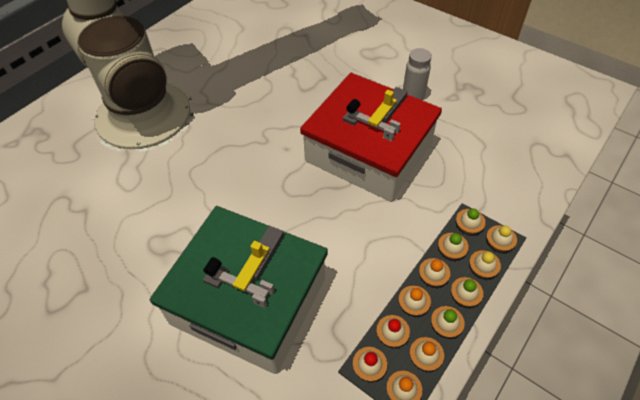

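Top view: red carrier on the left (lid corners about (122,158), (239,149), (248,275), (127,286)), with the knob near (157,205) and the bar near (194,233). The green carrier is on the right, well clear. The side view agrees.

```bash
cat > pose.py <<'E'
from h import *
a=cv2.imread("pics/top.png"); hsv=cv2.cvtColor(a,cv2.COLOR_BGR2HSV); h,s,v=cv2.split(hsv)
m=(((h<8)|(h>172))&(s>150)&(v>80)).astype(np.uint8)*255; m[:,300:]=0; m[:130]=0
m=cv2.morphologyEx(m,cv2.MORPH_CLOSE,np.ones((25,25)))
c=max(cv2.findContours(m,0,2)[0],key=cv2.contourArea).reshape(-1,2)
P=onz("top",c,.115)[:,:2]
(ct,sz,an)=cv2.minAreaRect((P*1000).astype(np.float32)); print("rect",ct,sz,an)
th=np.radians((an+45)%90-45); 
if __name__=="__main__":
  y=((h>22)&(h<35)&(s>120)&(v>100)); y[:,300:]=0;y[:130]=0
  c=np.array(ct)/1000
  ux=np.array([np.cos(th),np.sin(th)]);uy=np.array([-ux[1],ux[0]])
  W=lambda x,yy,z:np.r_[c+ux*x/1000+uy*yy/1000,z/1000]
  print("th",th,"c",c)
  # side triangulation of lid rectangle
  b=cv2.imread("pics/side.png")
  pts=[W(12,23,173.5),W(28,23,173.5),W(28,37,173.5),W(12,37,173.5),W(-35,-38,151),W(-35,-12,151),W(-120,-110,115),W(120,-110,115),W(120,110,115),W(-120,110,115),W(60,-25,129)]
  out=[]
  for n,im in(("top",a),("side",b)):
    q=proj(n,pts); 
    lo=q.min(0)-20; S=4
    lo=np.maximum(lo,0).astype(int);hi=(q.max(0)+15).astype(int)
    cr=cv2.resize(im[lo[1]:hi[1],lo[0]:hi[0]],None,fx=3,fy=3,interpolation=cv2.INTER_CUBIC)
    for p in q: cv2.circle(cr,tuple(((p-lo+.5)*3).astype(int)),3,(255,0,255),-1)
    out.append(cv2.resize(cr,(400,int(cr.shape[0]*400/cr.shape[1]))))
  H=max(o.shape[0] for o in out)
  cv2.imwrite("pics/chk.png",np.hstack([cv2.copyMakeBorder(o,0,H-o.shape[0],0,0,0) for o in out]))
E
python3 pose.py
```

```text
rect (536.3892211914062, 235.2530517578125) (236.30111694335938, 218.66168212890625) 4.9061384201049805
th 0.08562826898942467 c [0.53638922 0.23525305]
```

View pics/chk.png

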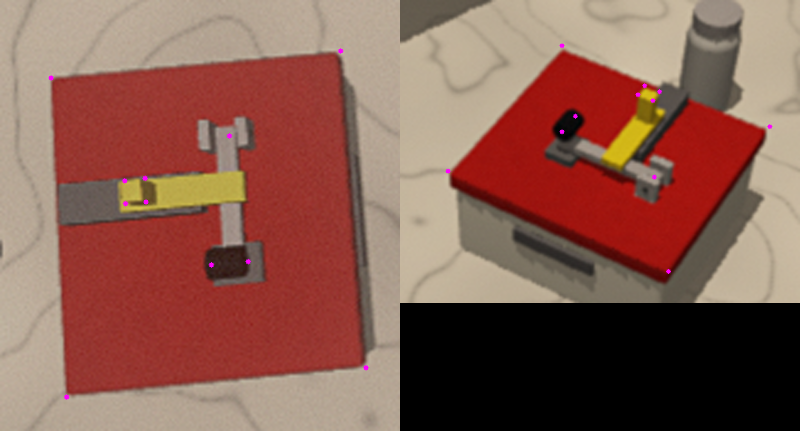

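The projected pose matches both views within about 2–3 mm (rectangle 236×219 against 240×220). I'll keep one tool yaw for both steps, with the jaws along carrier y. The knob is then pushed positively and the bar is gripped on its flat ends.

```bash
cat > go.py <<'E'
# usage: go.py cx cy tcpz  (carrier mm, mm) -> travel/rot for yaw = th+90
import sys
from h import *
c=np.array([.5364,.2353]); th=.0856
x,y,z=map(float,sys.argv[1:4])
t=np.r_[c+np.array([[np.cos(th),-np.sin(th)],[np.sin(th),np.cos(th)]])@[x/1000,y/1000],z/1000]
T=T_tool(); D=T[:3,:3].T@(t-T[:3,3])
Rt=R.from_euler('xyz',[-90,0,np.degrees(th)+90],degrees=True).as_matrix()
rv=np.degrees(R.from_matrix(T[:3,:3].T@Rt).as_rotvec())
print("target",t.round(4),"travel",(D/.15).round(3),"rot",(rv/90).round(3))
E
python3 go.py 20 33 280
```

```text
target [0.5535 0.2699 0.28  ] travel [-0.842  0.156 -2.98 ] rot [-0.    -0.249 -0.001]
```

```bash
python3 -m crank '[{"travel":[-0.28,0,-0.33],"rot":[0,-0.083,0],"claw":0.2},{"travel":[-0.28,0,-0.66],"rot":[0,-0.16,0],"claw":0.2},{"travel":[-0.28,0,-1],"rot":[0,-0.249,0],"claw":0.2},{"travel":[-0.28,0,-1],"rot":[0,-0.249,0],"claw":0.2}]'; python3 go.py 20 33 280
```

```text
time: 0.5
ee_pos: [0.2983, 0.4378, 0.303]
tcp_rot: [-90.0, 0.1, 95.1]
wrist_force: [0.1, 0.6, -0.2]
opening: 0.051
target [0.5535 0.2699 0.28  ] travel [-1.266  0.155 -1.595] rot [-0.     0.002 -0.001]
```

```bash
python3 -m crank '[{"travel":[-0.2,0,-0.27],"rot":[0,0,0],"claw":0.2},{"travel":[-0.4,0,-0.53],"rot":[0,0,0],"claw":0.2},{"travel":[-0.64,0,-0.8],"rot":[0,0,0],"claw":0.2},{"travel":[-0.64,0,-0.8],"rot":[0,0,0],"claw":0.2}]'; python3 -m crank '[{"travel":[-0.2,0,-0.27],"rot":[0,0,0],"claw":0.2},{"travel":[-0.4,0,-0.53],"rot":[0,0,0],"claw":0.2},{"travel":[-0.63,0.15,-0.8],"rot":[0,0,0],"claw":0.2},{"travel":[-0.63,0.15,-0.8],"rot":[0,0,0],"claw":0.2},{"travel":[-0.63,0.15,-0.8],"rot":[0,0,0],"claw":0.2}]'; python3 go.py 20 33 225
python3 - <<'E'
from h import *
T=T_tool();a=bot.camera("wrist");b=bot.camera("side")
cv2.imwrite("pics/w1.png",np.hstack([cv2.resize(a,(480,300)),b[50:350,270:590]]))
E
```

```text
time: 0.9
ee_pos: [0.4296, 0.3499, 0.3023]
tcp_rot: [-90.0, 0.2, 94.9]
wrist_force: [0.0, 0.1, -1.1]
opening: 0.0509
time: 1.4
ee_pos: [0.5578, 0.2648, 0.2782]
tcp_rot: [-89.8, 0.2, 94.7]
wrist_force: [-1.1, 0.0, -0.1]
opening: 0.0511
target [0.5535 0.2699 0.225 ] travel [0.038 0.354 0.025] rot [-0.002 -0.002 -0.003]
```

View pics/w1.png

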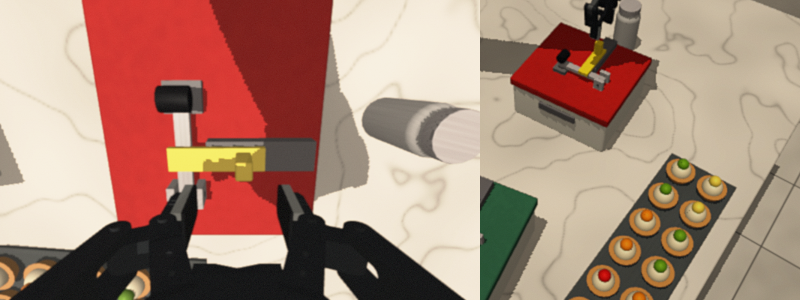

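The wrist view shows the knob top near (245,156) in the half-size picture, between the fingers. The bar is at (175,98). I'll check both against the pose.

```bash
python3 - <<'E'
from h import *
c=np.array([.5364,.2353]); th=.0856; T=T_tool(); s=np.array([4/3,4/3])
M=np.array([[np.cos(th),np.sin(th)],[-np.sin(th),np.cos(th)]])
for uv,z in(((245,156),.1735),((175,86),.162),((167,148),.1415),((167,172),.1415)):
    print(z,(M@(onz("wrist",[np.array(uv)*s],z,T)[0,:2]-c)*1000).round(1))
E
```

```text
0.1735 [ 6.4 35.2]
0.162 [-45.7 -18.1]
0.1415 [  8.8 -34.5]
0.1415 [ 32.  -36.4]
```

The tongue centre reads x=20.4 (expected 20). The knob's y of 35 and the tongue end at -35 both imply a slide of about 5 mm. I'll descend and pinch.

```bash
python3 -m crank '[{"travel":[0.04,0.12,0.025],"rot":[0,0,0],"claw":0.2},{"travel":[0.05,0.24,0.025],"rot":[0,0,0],"claw":0.2},{"travel":[0.05,0.35,0.025],"rot":[0,0,0],"claw":0.2},{"travel":[0.05,0.35,0.025],"rot":[0,0,0],"claw":0.2},{"travel":[0.05,0.35,0.025],"rot":[0,0,0],"claw":-0.3},{"travel":[0.05,0.35,0.025],"rot":[0,0,0],"claw":-0.9},{"travel":[0.05,0.35,0.025],"rot":[0,0,0],"claw":-0.9},{"travel":[0.05,0.35,0.025],"rot":[0,0,0],"claw":-0.9},{"travel":[0.05,0.35,0.025],"rot":[0,0,0],"claw":-0.9}]' 20; python3 go.py 20 35 225
```

```text
time: 2.4
ee_pos: [0.5522, 0.2737, 0.2293]
tcp_rot: [-90.0, 0.1, 94.9]
wrist_force: [-2.3, 0.4, 6.3]
opening: 0.0133
target [0.5533 0.2719 0.225 ] travel [-0.013  0.029 -0.007] rot [ 0.    -0.    -0.001]
```

Pinched: opening is 13 mm on the 14 mm knob, with a light 6 N upward contact. I'll raise 4 mm, then slide along tool +x.

```bash
python3 -m crank '[{"travel":[0,-0.03,0],"rot":[0,0,0],"claw":-0.9},{"travel":[0.03,-0.03,0],"rot":[0,0,0],"claw":-0.9},{"travel":[0.07,-0.03,0],"rot":[0,0,0],"claw":-0.9},{"travel":[0.11,-0.03,0],"rot":[0,0,0],"claw":-0.9},{"travel":[0.15,-0.03,0],"rot":[0,0,0],"claw":-0.9},{"travel":[0.18,-0.03,0],"rot":[0,0,0],"claw":-0.9},{"travel":[0.21,-0.03,0],"rot":[0,0,0],"claw":-0.9},{"travel":[0.21,-0.03,0],"rot":[0,0,0],"claw":-0.9},{"travel":[0.21,-0.03,0],"rot":[0,0,0],"claw":-0.9}]'; python3 go.py 20 66 240
```

```text
time: 3.3
ee_pos: [0.5491, 0.3046, 0.2321]
tcp_rot: [-89.9, 0.3, 94.9]
wrist_force: [0.4, -5.7, -24.5]
opening: 0.0132
target [0.5507 0.3028 0.24  ] travel [-0.013 -0.053 -0.01 ] rot [-0.001 -0.    -0.003]
```

Slid to about 36 mm (the -5.7 N along y suggests the stop). Next I'll release, rise and go over the bar.

```bash
python3 -m crank '[{"travel":[0,0.02,0],"rot":[0,0,0],"claw":-0.3},{"travel":[0,0.01,0],"rot":[0,0,0],"claw":0.1},{"travel":[0,-0.01,0],"rot":[0,0,0],"claw":0.1},{"travel":[0,-0.25,0],"rot":[0,0,0],"claw":0.1},{"travel":[0,-0.5,0],"rot":[0,0,0],"claw":0.1},{"travel":[-0.3,-0.5,0.18],"rot":[0,0,0],"claw":0.1},{"travel":[-0.6,-0.5,0.36],"rot":[0,0,0],"claw":0.1},{"travel":[-0.6,-0.5,0.36],"rot":[0,0,0],"claw":0.1},{"travel":[-0.6,-0.5,0.36],"rot":[0,0,0],"claw":0.1}]'; python3 go.py -35 -25 214
python3 - <<'E'
from h import *
a=bot.camera("wrist");b=bot.camera("top")
cv2.imwrite("pics/w2.png",np.vstack([a,np.hstack([cv2.resize(b[130:300,100:272],None,fx=1.15,fy=1.15)]*1+[np.zeros((196,442,3),np.uint8)])[:196,:640]]))
cv2.imwrite("pics/w2w.png",a)
E
```

```text
time: 4.2
ee_pos: [0.5029, 0.2101, 0.31]
tcp_rot: [-90.1, 0.2, 94.8]
wrist_force: [0.7, 0.2, -0.6]
opening: 0.0469
target [0.5037 0.2074 0.214 ] travel [-0.016  0.64  -0.002] rot [ 0.001 -0.001 -0.002]Traceback (most recent call last):
  File "<stdin>", line 3, in <module>
    return _nx.concatenate(arrs, 1, dtype=dtype, casting=casting)
           ~~~~~~~~~~~~~~~^^^^^^^^^^^^^^^^^^^^^^^^^^^^^^^^^^^^^^^
ValueError: all the input array dimensions except for the concatenation axis must match exactly, but along dimension 0, the array at index 0 has size 195 and the array at index 1 has size 196
```

```bash
python3 - <<'E'
from h import *
T=T_tool();np.save("T.npy",T);a=bot.camera("wrist")
cv2.imwrite("pics/w2.png",a)
c=np.array([.5364,.2353]); th=.0856
M=np.array([[np.cos(th),-np.sin(th)],[np.sin(th),np.cos(th)]])
P=[np.r_[c+M@[x/1000,y/1000],z/1000] for x,y,z in((-35,-38,151),(-35,-12,151),(20,66,173.5),(60,-25,129))]
print(proj("wrist",P,T).round())
E
```

```text
[[294. 208.]
 [329. 208.]
 [436. 289.]
 [312. 302.]]
```

View pics/w2.png

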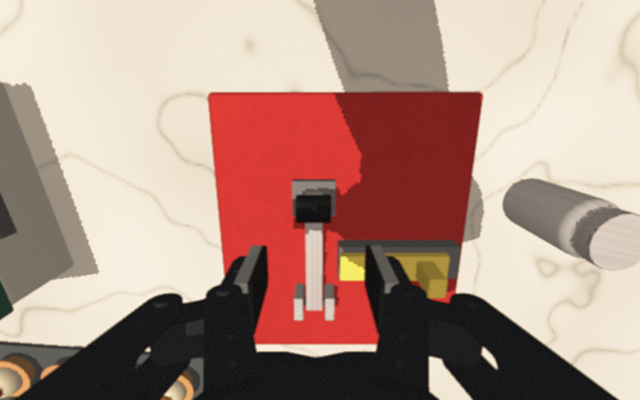

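The bar spans columns 296–332 at row 208 (predicted 294–329, row 208). The tab end at column 340 is clear of the lever (305–323). Next I'll descend and grip.

```bash
python3 -m crank '[{"travel":[-0.01,0.2,0],"rot":[0,0,0],"claw":0.1},{"travel":[-0.01,0.4,0],"rot":[0,0,0],"claw":0.1},{"travel":[-0.01,0.55,0],"rot":[0,0,0],"claw":0.1},{"travel":[-0.01,0.64,0],"rot":[0,0,0],"claw":0.1},{"travel":[-0.01,0.64,0],"rot":[0,0,0],"claw":0.1},{"travel":[-0.01,0.64,0],"rot":[0,0,0],"claw":-0.4},{"travel":[-0.01,0.64,0],"rot":[0,0,0],"claw":-0.6},{"travel":[-0.01,0.64,0],"rot":[0,0,0],"claw":-0.6},{"travel":[-0.01,0.64,0],"rot":[0,0,0],"claw":-0.6}]' 20; python3 go.py -35 -25 214
python3 - <<'E'
import numpy as np
r=np.hypot(95,22);a0=np.arctan2(22,-95)
for d in np.linspace(0,1.5,13):
    a=a0-d; print(round(d,2),"tz",round(-(r*np.cos(a)+95)/150,3),"ty",round(-(r*np.sin(a)-22)/150,3))
E
```

```text
time: 5.25
ee_pos: [0.5041, 0.2094, 0.2138]
tcp_rot: [-90.1, 0.3, 94.9]
wrist_force: [-0.2, -6.0, 2.3]
opening: 0.0255
target [0.5037 0.2074 0.214 ] travel [-0.013 -0.002  0.004] rot [ 0.001 -0.    -0.003]
0.0 tz 0.0 ty 0.0
0.12 tz -0.023 ty -0.078
0.25 tz -0.056 ty -0.152
0.38 tz -0.098 ty -0.222
0.5 tz -0.148 ty -0.286
0.62 tz -0.206 ty -0.343
0.75 tz -0.27 ty -0.392
0.88 tz -0.34 ty -0.433
1.0 tz -0.415 ty -0.466
1.12 tz -0.493 ty -0.488
1.25 tz -0.573 ty -0.501
1.38 tz -0.654 ty -0.503
1.5 tz -0.735 ty -0.495
```

Bar gripped at 25.5 mm (26 expected). I'll swing it along the arc with the tool kept vertical, so the bar turns between the pads.

```bash
python3 -m crank '[{"travel":[-0.012,-0.078,-0.023],"rot":[0,0,0],"claw":-0.6},{"travel":[-0.012,-0.152,-0.056],"rot":[0,0,0],"claw":-0.6},{"travel":[-0.012,-0.222,-0.098],"rot":[0,0,0],"claw":-0.6},{"travel":[-0.012,-0.286,-0.148],"rot":[0,0,0],"claw":-0.6},{"travel":[-0.012,-0.343,-0.206],"rot":[0,0,0],"claw":-0.6},{"travel":[-0.012,-0.392,-0.27],"rot":[0,0,0],"claw":-0.6},{"travel":[-0.012,-0.433,-0.34],"rot":[0,0,0],"claw":-0.6},{"travel":[-0.012,-0.466,-0.415],"rot":[0,0,0],"claw":-0.6},{"travel":[-0.012,-0.488,-0.493],"rot":[0,0,0],"claw":-0.6},{"travel":[-0.012,-0.501,-0.573],"rot":[0,0,0],"claw":-0.6},{"travel":[-0.012,-0.503,-0.654],"rot":[0,0,0],"claw":-0.6},{"travel":[-0.012,-0.495,-0.735],"rot":[0,0,0],"claw":-0.6},{"travel":[-0.012,-0.495,-0.735],"rot":[0,0,0],"claw":-0.6},{"travel":[-0.012,-0.495,-0.735],"rot":[0,0,0],"claw":-0.6}]'
python3 - <<'E'
from h import *
b=bot.camera("side");cv2.imwrite("pics/s3.png",cv2.resize(b[40:220,270:470],None,fx=3,fy=3))
E
```

```text
time: 6.65
ee_pos: [0.6145, 0.2182, 0.2897]
tcp_rot: [-90.2, 0.1, 94.9]
wrist_force: [1.3, 5.5, 5.5]
opening: 0.0252
```

View pics/s3.png

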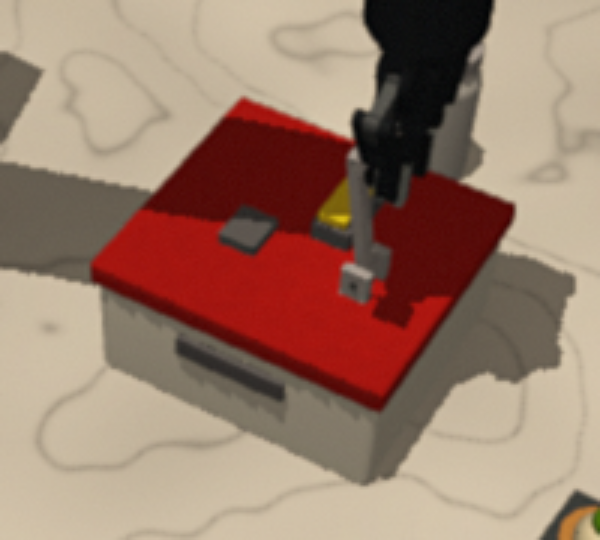

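The side view shows the lever upright, with the bar still in the jaws. I'll release it and lift straight up.

```bash
python3 -m crank '[{"travel":[0,0,0],"rot":[0,0,0],"claw":-0.2},{"travel":[0,0,0],"rot":[0,0,0],"claw":0.2},{"travel":[0,0,0],"rot":[0,0,0],"claw":0.3},{"travel":[0,0,0],"rot":[0,0,0],"claw":0.3},{"travel":[0,-0.15,0],"rot":[0,0,0],"claw":0.3},{"travel":[0,-0.4,0],"rot":[0,0,0],"claw":0.3},{"travel":[0,-0.7,0],"rot":[0,0,0],"claw":0.3},{"travel":[0,-0.7,0],"rot":[0,0,0],"claw":0.3},{"travel":[0,-0.7,0],"rot":[0,0,0],"claw":0.3}]'
python3 - <<'E'
from h import *
b=bot.camera("side");cv2.imwrite("pics/s4.png",cv2.resize(b[40:220,270:470],None,fx=3,fy=3))
c=np.array([.5364,.2353]); th=.0856
M=np.array([[np.cos(th),-np.sin(th)],[np.sin(th),np.cos(th)]])
r=np.hypot(95,22);a0=np.arctan2(22,-95)
for d in(1.1,1.3,1.5,1.6):
  p=np.r_[c+M@[.06+r*np.cos(a0-d)/1000,-.025],.129+r*np.sin(a0-d)/1000]
  print(d,((proj("side",p)[0]-[270,40])*3).round())
print(bot.get_obs()["ee_pos"],bot.get_obs()["wrist_force"])
E
```

```text
time: 7.6
ee_pos: [0.6143, 0.2185, 0.3958]
tcp_rot: [-90.4, 0.1, 94.9]
wrist_force: [0.1, -0.3, -1.7]
opening: 0.0554
1.1 [347. 153.]
1.3 [373. 160.]
1.5 [400. 172.]
1.6 [413. 180.]
[0.61413312 0.21843799 0.39410725] [ 0.29444748  0.5899353  -0.5899511 ]
```

View pics/s4.png

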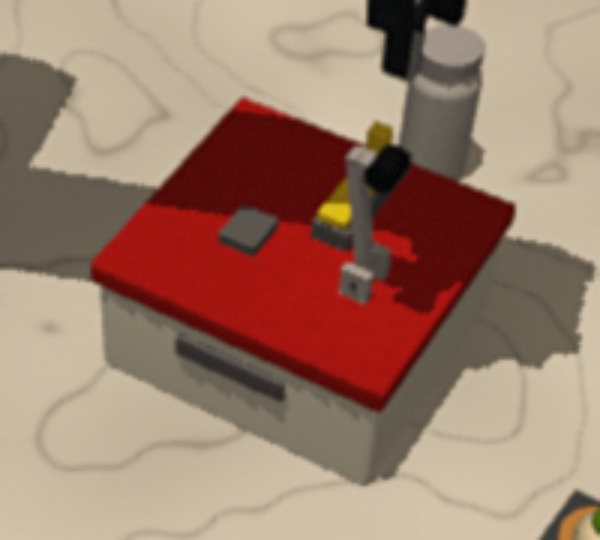

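The bar centre is near (388,170), which corresponds to about 1.4–1.5 rad. The yellow tab is clear of the lever and the gripper is free.

```bash
python3 -c "
from workcell import bot
bot.job_done()"
```

```text
the job is handed in; nothing more can be done
```

The red carrier is unlocked and the job is handed in, after about 7.7 s of the 45 s allowed; no verdict was reported.

- **Tab:** I pinched the knob and slid it from about 5 mm to its stop near 36 mm. The wrist picture afterwards showed it clear of the lever.
- **Latch:** I gripped the bar by its flat ends, swung it up along the arc, let go and lifted straight off. The last side picture puts it at about 1.4–1.5 rad and standing by itself, with the gripper about 10 cm above it and wrist force under 1 N.
- **Disagreements:** The fitted lid came out at 236 × 219 mm against the stated 240 × 220. The projected points were 1–3 mm off in places, which was within what the grips could absorb.
- **Forces:** While the tab was pinched there was about 6 N of upward contact. A small lift before sliding then gave about 24 N of downward pull at the wrist, well under the 120 N limit.
- **Green carrier:** I never went near it.

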